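# Catch a batch of mosaic stones in the tub and set it on the scale

### The arm

A 6-joint arm with a two-finger parallel gripper is mounted at the origin on the work surface. World frame = base frame: x ahead of the robot, y to its left, z up, the work surface at z = 0. Lengths are in mm, angles in rad, forces in N, time in s.
With the tool pointing down it reaches from about 350 to 875 mm from the base axis. Payload 4.2 kg.
Tool frame: the origin (TCP) lies midway between the tips of the shut fingers; the grasp point (between the pads) lies 19 mm behind it; z points along the fingers, y is the line along which they close (so a half turn about z gives the same grasp; the last joint's range is limited). The gripper opens to 85 mm and grips with 20 to 120 N. Pads are 22 mm wide; open, the fingers measure 114 mm over their backs; the gripper's body (76 mm by 85 mm) begins 54 mm behind the grasp point. The pads swing forward as they close: fully open they stand 13 mm farther back than shut.
Start: joints at [1.469, 0.385, 0.008, 0, -1.194, -0.259], TCP at [220.606, 584.75, 231.312] pointing down, gripper open.
Joint ranges: [-3.14, 3.14], [-1.21, 2.06], [-1.07, 1.41], [-3.16, 2.05], [-2.99, -0.16], [-3.1, 3.1]. Speed limits (rad/s): [2.79, 2.79, 3.14, 3.14, 3.14, 3.14].

### API

Orientations are given as a 3x3 rotation matrix whose columns are the frame's x, y, z axes.
In Python, from station import read_state, eyes, job, spotter gives the robot as it stands. The module is installed in compiled form; this text tells all that it offers.
- The arm moves only by the tool drive_tool, never from a script. Its argument "moves" is a list of rows, each an object of numbers: "grip": the finger opening in mm, from 0 to 85.4; "tx", "ty", "tz": the shift along the world's x, y, z in mm; "spin": the turn about the world's z in rad. A call has 1 to 12 rows; each row shifts and turns the commanded pose from where the row before left it; what a row does not reach is not made up. A row lasts 1/12 s, in which the tool goes at most 41.7 mm and 7.16 degrees, less where a joint would pass 70% of its speed; a pose out of reach is approached as far as the arm can. A call with a gripper value outside its range is refused whole. The fingers move at their own pace and stop on an object; the grip force is fixed at half the most. Time passes only in rows, so rows that do not move let the fingers close. It gives the time, the measured TCP pose, the force, the opening and the grip force at its end, in the units of the state.
- read_state(): the state, without advancing time (a new reading comes with each control period).
- eyes.camera(name): name is "side" or "top"; returns the picture (400x640x3 uint8, blue, green, red); there is no depth.
- eyes.camera_info(name): a dict with "mtx" (3x3 intrinsics, pixels), "dist" ([k1, k2, p1, p2, k3] as OpenCV has them; the pictures are not rectified), "eye" and "rotation" of the camera in the world. Camera axes: x right, y down, z forward; pixel columns grow to the right and rows downward; lengths in mm; the calibration is good to about 2 mm. A picture is of the moment at which its call begins. camera_info takes no time and is no camera call.
- job.finish_job(): hands the job in; it is judged then, once.
Trained networks look in the newest picture that a camera, given by its name, has taken for a name from the list of things; names that differ only in an ending like _2 or _b are one class to them, and where a whole thing is asked for, a point or a joint stands for the part that bears it (a point fixed in the world has none). Each returns a list of dicts, best first, with "p" (0 to 1); they miss things now and then, are a little off and sometimes report something else, mostly with a low value. They report only what shows in the picture. A call takes as long as a camera call. They do not tell look-alikes from the thing itself.
- spotter.find_in(camera, query): "rect" ([left, top, right, bottom] in pixels, round what is visible of it).
- spotter.masks_of(camera, query): "region" (400x640 bool, what is visible of it) and "rect" ([left, top, right, bottom] in pixels, round what is visible of it).
The state is a dict: "clock": time; "joint_pos": joint angles; "joint_velocities": joint speeds; "effort": joint torques, N m; "tool_pos": TCP position; "orientation": TCP orientation; "contact_force": force on the tool from outside, world axes, zero at the start; "wrist_torque": the same for the moment, N m; "gripper_width": finger opening in mm; "finger_force": force on a finger pad.
Only numpy, scipy, OpenCV 4.12 (cv2) and the standard library are available. Lean on these libraries where they do the work, as an engineer would, in place of code of your own. Each camera call takes 0.05 s, during which the arm holds its last target. There are 200 camera calls.

### The job

Pick up the yellow tub by its upright handle and, holding it in the air under the lip of the chute, press its far end against the red push plate so that the gate lifts and all five mosaic stones slide into the tub. Then draw back so that the gate shuts, and set the tub with the stones gently and upright on the middle of the scale's steel pan. Spill no stone, do not work the push plate any other way, and leave the two squeeze bottles and the tape roll where they are.

Things in the scene. Friction and masses are not known exactly. Their poses are not given: they have to be found in the camera images.
- tub: Loose open yellow tub, 160 (its x) x 120 (y) x 60 mm high outside, walls and floor 5 mm, about 0.2 kg. Origin: centre of the underside; z up. At its -x end stands a handle plate, 14 mm thick (x), 60 mm wide (y), centred at x = -87 mm, from the underside up to 120 mm. The +x end wall (outside at x = +80 mm) is the end to press with. Starts on either of two places, the scale on the other.
- tub_grip (a point): Grip point on the tub's handle plate, 100 mm above the tub's underside, 20 mm below the plate's top: close the fingers along the tub's x axis on the 14 mm thickness, from above.
- tub_rear_rim (a point): Middle of the top edge of the tub's +x end, outside face (80, 0, 60 mm in the tub's frame).
- dispenser: Fixed dispenser: an open steel chute sloping down 28 degrees to a lip, on a blue stand. Origin: on the table straight below the lip's middle; z up. Stones leave along its -x; the chute runs back and up along +x, 230 mm long, 102 mm wide (90 inside), up to 325 mm high. Its floor's underside at the lip is 159 mm up; below, only the push plate stands before x = +90 mm.
- lip (a point): Middle of the chute floor's lower edge, 165 mm above the table, straight above the dispenser's origin.
- push_plate (a joint): Travel (m) of the red push plate under the lip: 0 at rest, up to 0.045 as it is pressed level along the dispenser's +x. A spring returns it (about 2 N at rest, 4.5 N fully in). It lifts the orange gate across the chute by 1.2 times its travel; stones pass from about 0.025 on and all slide out within about 2 s if it is held in. At rest the gate holds them back.
- push_plate_face (a point): Middle of the push plate's front face, which looks along the dispenser's -x. The face is 90 mm wide, from 80 to 145 mm above the table; at rest it is straight below the lip. Pressed with the tub's rim 120 to 140 mm above the table, the rim clears the lip and the stones fall into the tub.
- scale: Fixed grey bench scale with a level square steel pan, 200 x 200 mm, top 45 mm above the table; the display sticks out 45 mm beyond the pan's -x edge, lower than the pan. Origin: on the table under the middle of the pan; the pan's sides lie along x and y.
- stone0: Loose blue mosaic stone, 26 x 26 mm with a domed top, 27 mm high, about 35 g, on the chute behind the gate. Origin: its centre.
- stone1: Loose terracotta mosaic stone, 26 x 26 mm with a domed top, 27 mm high, about 35 g, on the chute behind the gate. Origin: its centre.
- stone2: Loose green mosaic stone, 26 x 26 mm with a domed top, 27 mm high, about 35 g, on the chute behind the gate. Origin: its centre.
- stone3: Loose white mosaic stone, 26 x 26 mm with a domed top, 27 mm high, about 35 g, on the chute behind the gate. Origin: its centre.
- stone4: Loose yellow mosaic stone, 26 x 26 mm with a domed top, 27 mm high, about 35 g, on the chute behind the gate. Origin: its centre.
- glaze_red: Bystander: red squeeze bottle, 46 mm across, 125 mm high, loose; origin under its middle.
- glaze_blue: Bystander: blue squeeze bottle, 46 mm across, 125 mm high, loose; origin under its middle.
- tape: Bystander: blue tape roll lying flat, 100 mm across, 25 mm high, loose; origin under its middle.
There are look-alikes about, which are no part of the job. Several things look just like the tub: the one meant starts farthest to the robot's left.

How it is judged:
By the outcome, as a careful person would: the job done as asked, in the order asked, and still so for the second after the job is handed in, with the robot touching nothing.
It also fails if it takes over 45 s, if anything falls off the work surface, if the arm or the gripper's body presses on something with over 40 N, if the wrist force passes 120 N, or if a joint passes its speed limit or range.

## Working session

There is one attempt and no reset: what is moved stays moved. The work goes in short steps, Python scripts to look and compute and a tool call to move; the robot and the scene stay as the last step left them, time stands still between calls to the robot, and variables do not carry over. Pictures are saved under pics/ and viewed, at most 10 in all, crops included, and the job is handed in when it is done.

Besides the shell and the picture viewer there is one more tool, called as name([rows], argument=value, ...), one row to a line, values as JSON. drive_tool: Moves the arm, as the interface text tells. Its arguments: {"type":"object","properties":{"moves":{"type":"array"}},"required":["moves"]}

```bash
mkdir -p pics; cat > h.py <<'E'
import numpy as np, cv2
from station import read_state, eyes, job, spotter
def ray(cam, px):
    i=eyes.camera_info(cam); K=np.array(i["mtx"],float); d=np.array(i["dist"],float)
    n=cv2.undistortPoints(np.array(px,float).reshape(-1,1,2),K,d).reshape(-1,2)
    v=np.c_[n,np.ones(len(n))]@np.array(i["rotation"],float).T
    return np.array(i["eye"],float).ravel(), v
def at_z(cam, px, z):
    e,v=ray(cam,px); return e+v*((z-e[2])/v[:,2])[:,None]
def proj(cam, P):
    i=eyes.camera_info(cam); R=np.array(i["rotation"],float)
    rv=cv2.Rodrigues(R.T)[0]; t=-R.T@np.array(i["eye"],float).ravel()
    return cv2.projectPoints(np.array(P,float).reshape(-1,3),rv,t,np.array(i["mtx"],float),np.array(i["dist"],float))[0].reshape(-1,2)
E
python3 - <<'E'
from h import *
for c in("top","side"):
    cv2.imwrite(f"pics/{c}0.png",eyes.camera(c)); i=eyes.camera_info(c); print(c,i["eye"],np.round(i["rotation"],3).tolist())
    for q in("tub","scale","dispenser","push_plate","glaze_red","glaze_blue","tape"):
        for r in spotter.find_in(c,q): print(c,q,round(r["p"],2),np.round(r["rect"]).astype(int).tolist())
s=read_state();print(s["clock"],s["tool_pos"],np.round(s["orientation"],3).tolist(),s["gripper_width"])
E
```

```text
top [ 440.71310601  -83.90396902 1241.00571848] [[-0.012, -0.999, 0.043], [-1.0, 0.012, 0.005], [-0.005, -0.042, -0.999]]
top tub 0.96 [285, 145, 347, 222]
top tub 0.72 [383, 259, 439, 346]
top scale 0.78 [416, 131, 518, 242]
top dispenser 0.74 [71, 96, 208, 187]
top dispenser 0.67 [158, 155, 174, 169]
top push_plate 0.74 [191, 139, 207, 178]
top glaze_red 0.87 [384, 71, 406, 94]
top glaze_blue 0.82 [270, 77, 290, 105]
top tape 0.73 [179, 235, 220, 277]
side [  96.2825578   587.4810124  1025.83500595] [[-0.865, -0.376, 0.332], [-0.502, 0.647, -0.574], [0.002, -0.663, -0.749]]
side tub 0.96 [388, 185, 466, 244]
side tub 0.68 [267, 196, 338, 264]
side scale 0.71 [316, 120, 412, 194]
side dispenser 0.79 [109, 218, 249, 392]
side push_plate 0.63 [182, 262, 202, 272]
side push_plate 0.62 [212, 284, 236, 305]
side glaze_red 0.88 [264, 137, 280, 169]
side glaze_blue 0.93 [209, 198, 228, 229]
side tape 0.96 [282, 326, 322, 372]
0.8 [220.593167   584.76696515 231.34493642] [[0.936, -0.353, -0.0], [-0.353, -0.936, 0.0], [-0.0, -0.0, -1.0]] 85.2572772146596
```

View pics/top0.png

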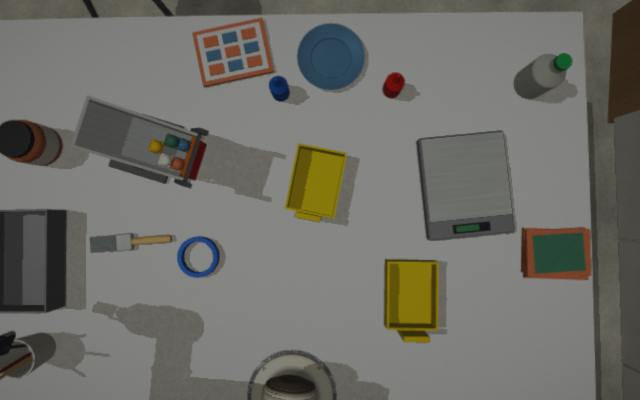

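View pics/side0.png

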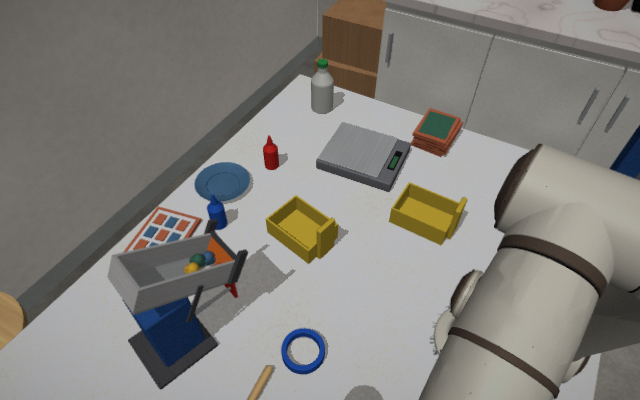

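The tub meant is the left one in the world, at top px (317,182) with its handle at (308,217). The scale is at (467,185). The dispenser is at about (140,140), with its chute opening to image right. Next I fit model silhouettes to the masks.

```bash
cat >> h.py <<'E'
from scipy.optimize import minimize
def box(x0,x1,y0,y1,z0,z1): return np.array([[x,y,z] for x in(x0,x1) for y in(y0,y1) for z in(z0,z1)],float)
def world(P,x,y,a,z=0):
    c,s=np.cos(a),np.sin(a); return P@np.array([[c,s,0],[-s,c,0],[0,0,1]])+[x,y,z]
TUB=[box(-80,80,-60,60,0,60),box(-94,-80,-30,30,0,120)]
SCALE=[box(-100,100,-100,100,20,45),box(-145,-100,-100,100,0,30)]
c,s=np.cos(np.radians(28)),np.sin(np.radians(28))
CH=[np.array([[u*c-w*s,y,165+u*s+w*c] for u in(0,230) for y in(-51,51) for w in(-6,53)])]
def sil(cam,parts,p,S=4):
    m=np.zeros((400*S,640*S),np.uint8)
    for P in parts:
        q=proj(cam,world(P,*p)); cv2.fillConvexPoly(m,cv2.convexHull(np.round((q+.5)*S).astype(np.int32)),1)
    return cv2.resize(m*255,(640,400),interpolation=cv2.INTER_AREA)/255.
def fit(masks,parts,p0):
    def f(p):
        l=0
        for cam,m in masks.items():
            r=sil(cam,parts,(p[0],p[1],p[2]/200)); l+=1-np.minimum(r,m).sum()/np.maximum(r,m).sum()
        return l/len(masks)
    q=np.array([p0[0],p0[1],p0[2]*200])
    r=minimize(f,q,method="Nelder-Mead",options=dict(initial_simplex=np.vstack([q,q+[15,0,0],q+[0,15,0],q+[0,0,20]]),maxiter=120))
    return np.array([r.x[0],r.x[1],r.x[2]/200]),r.fun
def draw(img,cam,parts,p):
    for P in parts: cv2.polylines(img,[cv2.convexHull(np.round(proj(cam,world(P,*p))).astype(np.int32))],True,(0,255,0),1)
E
python3 - <<'E'
from h import *
im={c:eyes.camera(c) for c in("top","side")}
def near(cam,q,pt):
    rs=[r for r in spotter.masks_of(cam,q) if r["rect"][0]-8<pt[0]<r["rect"][2]+8 and r["rect"][1]-8<pt[1]<r["rect"][3]+8]
    return rs[0]["region"].astype(float)
g=lambda px,z:at_z("top",[px],z)[0]
out={}
t=g((317,182),40); sc=g((467,178),45); li=g((190,158),170)
mt={c:near(c,"tub",p) for c,p in(("top",(317,182)),("side",(300,228)))}
ms={c:near(c,"scale",p) for c,p in(("top",(467,185)),("side",(364,155)))}
for n,m,parts,p0 in(("tub",mt,TUB,(t[0],t[1],0.1)),("scale",ms,SCALE,(sc[0],sc[1],0.05))):
    for mm in (m,{"top":m["top"]},{"side":m["side"]}):
        p,f=fit(mm,parts,p0); print(n,list(mm),np.round(p,3),round(f,3)); out.setdefault(n,p)
np.savez("fit.npz",**out)
# push plate: red px
print("lip guess",li)
for c in im:
    for r in spotter.masks_of(c,"push_plate"):
        print(c,r["p"],cv2.minAreaRect(np.argwhere(r["region"])[:,::-1].astype(np.float32)))
    for n,parts in(("tub",TUB),("scale",SCALE)): draw(im[c],c,parts,out[n])
a=cv2.resize(im["top"][60:240,60:230],None,fx=3.3,fy=3.3,interpolation=cv2.INTER_CUBIC)
cv2.imwrite("pics/disp_top.png",a)
b=np.hstack([im["top"][120:250,270:530],im["side"][110:270,250:420][:130]])
cv2.imwrite("pics/ov.png",cv2.resize(b,None,fx=1.8,fy=1.8,interpolation=cv2.INTER_CUBIC))
E
```

```text
tub ['top', 'side'] [ 5.2154e+02 -6.4522e+01 -2.1400e-01] 0.033
tub ['top'] [ 5.22081e+02 -6.57000e+01 -2.15000e-01] 0.027
tub ['side'] [ 5.2141e+02 -6.2935e+01 -2.1200e-01] 0.028
scale ['top', 'side'] [ 5.29168e+02 -4.21039e+02  9.90000e-02] 0.07
scale ['top'] [ 5.29756e+02 -4.24540e+02  9.20000e-02] 0.048
scale ['side'] [ 5.26883e+02 -4.18234e+02  9.80000e-02] 0.075
lip guess [566.1825558  203.02258806 170.        ]
top 0.8 ((197.48538208007812, 160.4952850341797), (8.534677505493164, 39.87965774536133), 17.87869644165039)
side 0.48 ((231.20591735839844, 288.1765441894531), (12.12678050994873, 9.45888900756836), 14.03624439239502)
side 0.4 ((270.3500061035156, 154.44998168945312), (29.274221420288086, 13.57645034790039), 81.8698959350586)
```

View pics/disp_top.png

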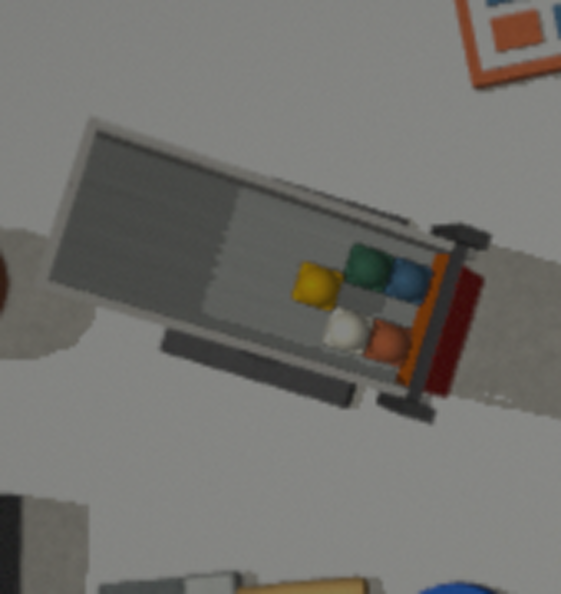

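View pics/ov.png

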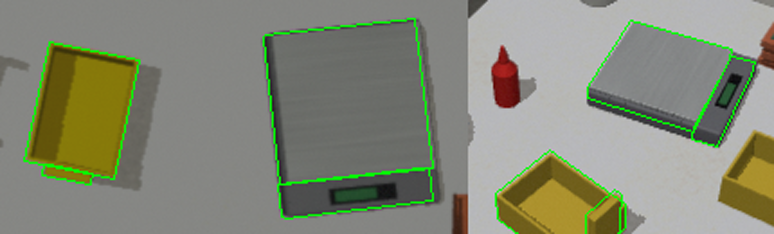

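The overlays fit well for the tub and the scale. In the crop, the front face of the push plate shows its lower corners at (484,278) and (446,395), and the chute's far top corners at (93,119) and (48,280). I work out the dispenser pose from these.

```bash
python3 - <<'E'
from h import *
from scipy.optimize import least_squares
C=np.array([[484,278],[446,395],[93,119],[48,280]])/3.3+60-.35
A=at_z("top",C[:2],80);B=at_z("top",C[2:],325)
print(np.round(A,1).tolist(),np.round(B,1).tolist(),np.linalg.norm(A[0]-A[1]),np.linalg.norm(B[0]-B[1]))
def loc(p): return np.array([[0,-45,80],[0,45,80],[p[3],-51,325],[p[3],51,325]])
def pick(sg):
    L=lambda p: loc(p)*[1,sg,1]
    f=lambda p:(proj("top",world(L(p),p[0],p[1],p[2]))-C).ravel()
    return least_squares(f,[555,190,1.3,180],x_scale=[10,10,.1,10])
r=min(pick(1),pick(-1),key=lambda r:r.cost); print(np.round(r.x,3),r.cost,np.round(r.fun,2))
x,y,a=r.x[:3]
im={c:eyes.camera(c) for c in("top","side")}
for c in im: draw(im[c],c,CH+[box(0,0.1,-45,45,80,145)],(x,y,a))
ms={}
b=np.hstack([cv2.resize(im["top"][80:200,60:220],None,fx=2.5,fy=2.5),cv2.resize(im["side"][200:320,100:260],None,fx=2.5,fy=2.5)])
cv2.imwrite("pics/ovd.png",b)
d=np.load("fit.npz");t=d["tub"]
g=world(np.array([[-87,0,100.]]),*t); print("grip",g, "tool xy R",np.round(read_state()["orientation"],3).tolist())
E
```

```text
[[609.4, 188.8, 80.0], [526.5, 215.9, 80.0]] [[667.4, 353.3, 325.0], [576.2, 377.9, 325.0]] 87.15074467040837 94.44143872134207
[568.865 202.059   1.261 171.905] 6.256482351220869 [ 0.19 -1.    0.05  0.23  1.63 -1.32 -1.82  1.92]
grip [[436.53219836 -46.00988859 100.        ]] tool xy R [[0.936, -0.353, 0.0], [-0.353, -0.936, 0.0], [0.0, -0.0, -1.0]]
```

View pics/ovd.png

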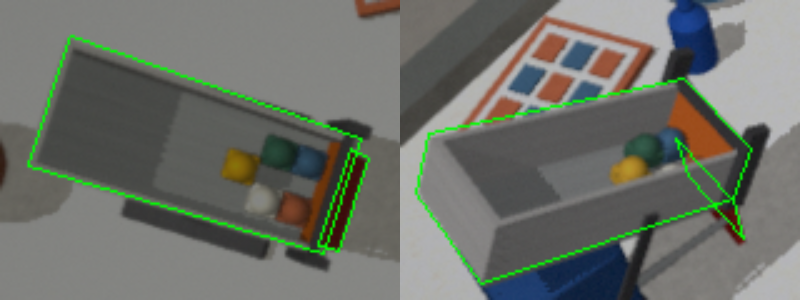

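The dispenser is at about (569,202) with yaw 1.258. The tub is at (521.5,-64.5) with yaw -0.214, and its grip point at (436.5,-46). I'm moving to above the handle.

drive_tool([
  {"tx": 12.7,"ty": -37.1,"spin": -0.1187},
  {"tx": 12.7,"ty": -37.1,"spin": -0.1187},
  {"tx": 12.7,"ty": -37.1,"spin": -0.1187},
  {"tx": 12.7,"ty": -37.1,"spin": -0.1187},
  {"tx": 12.7,"ty": -37.1,"spin": -0.1187},
  {"tx": 12.7,"ty": -37.1,"spin": -0.1187},
  {"tx": 12.7,"ty": -37.1,"spin": -0.1187},
  {"tx": 12.7,"ty": -37.1,"spin": -0.1187},
  {"tx": 12.7,"ty": -37.1,"spin": -0.1187},
  {"tx": 12.7,"ty": -37.1,"spin": -0.1187},
  {"tx": 12.7,"ty": -37.1,"spin": -0.1187},
  {"tx": 12.7,"ty": -37.1,"spin": -0.1187},
])

```text
$.moves[0]: bad value
```

drive_tool([
  {"tx": 12.7,"ty": -37.1},
  {"tx": 12.7,"ty": -37.1},
  {"tx": 12.7,"ty": -37.1},
  {"tx": 12.7,"ty": -37.1},
  {"tx": 12.7,"ty": -37.1},
  {},
  {},
])

```text
$.moves[0]: bad value
```

```bash
python3 - <<'E'
from h import *
s=read_state();R=np.array(s["orientation"]);print(s["clock"],s["tool_pos"],np.arctan2(-R[1,1],-R[0,1]),R[2].round(4),np.round(s["joint_pos"],2),s["contact_force"])
cv2.imwrite("pics/s1.png",cv2.resize(eyes.camera("side")[120:300,220:500],None,fx=2.5,fy=2.5))
E
```

```text
1.3 [220.59852282 584.7507173  231.31121328] 1.2099959264544862 [ 0. -0. -1.] [ 1.47  0.38  0.01  0.   -1.19 -0.26] [0.21922995 0.76591674 0.88426359]
```

View pics/s1.png

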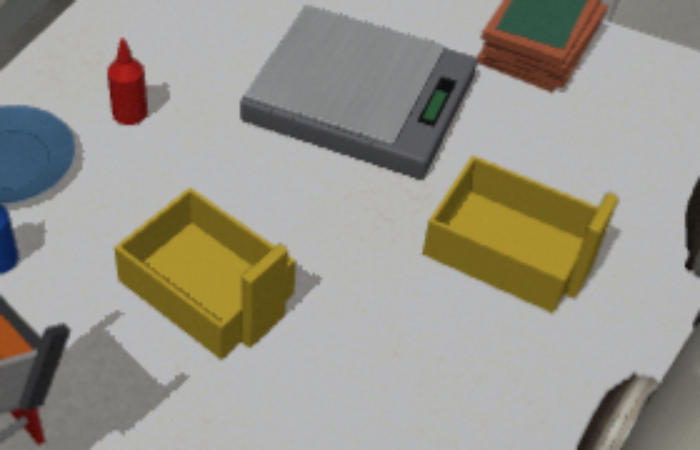

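Both calls were refused and the arm hasn't moved. The picture shows the unchanged scene, with the wanted tub's handle at crop (265,290). I'll send all the keys in every row.

drive_tool([
  {"grip": 85,"tx": 12.7,"ty": -37.1,"tz": 0,"spin": -0.1187},
  {"grip": 85,"tx": 12.7,"ty": -37.1,"tz": 0,"spin": -0.1187},
  {"grip": 85,"tx": 12.7,"ty": -37.1,"tz": 0,"spin": -0.1187},
  {"grip": 85,"tx": 12.7,"ty": -37.1,"tz": 0,"spin": -0.1187},
  {"grip": 85,"tx": 12.7,"ty": -37.1,"tz": 0,"spin": -0.1187},
  {"grip": 85,"tx": 12.7,"ty": -37.1,"tz": 0,"spin": -0.1187},
  {"grip": 85,"tx": 12.7,"ty": -37.1,"tz": 0,"spin": -0.1187},
  {"grip": 85,"tx": 12.7,"ty": -37.1,"tz": 0,"spin": -0.1187},
  {"grip": 85,"tx": 12.7,"ty": -37.1,"tz": 0,"spin": -0.1187},
  {"grip": 85,"tx": 12.7,"ty": -37.1,"tz": 0,"spin": -0.1187},
  {"grip": 85,"tx": 12.7,"ty": -37.1,"tz": 0,"spin": -0.1187},
  {"grip": 85,"tx": 12.7,"ty": -37.1,"tz": 0,"spin": -0.1187},
])

```text
clock: 2.35
tool_pos: [373.1, 137.8, 231.8]
orientation: [[-0.218, -0.976, 0.001], [-0.976, 0.218, 0.001], [-0.001, -0.001, -1.0]]
contact_force: [1.3, 0.6, -0.0]
gripper_width: 85.0
finger_force: 0.0
```

drive_tool([
  {"grip": 85,"tx": 12.7,"ty": -37.1,"tz": 0,"spin": 0},
  {"grip": 85,"tx": 12.7,"ty": -37.1,"tz": 0,"spin": 0},
  {"grip": 85,"tx": 12.7,"ty": -37.1,"tz": 0,"spin": 0},
  {"grip": 85,"tx": 12.7,"ty": -37.1,"tz": 0,"spin": 0},
  {"grip": 85,"tx": 12.7,"ty": -37.1,"tz": 0,"spin": 0},
  {"grip": 85,"tx": 0,"ty": 0,"tz": -20,"spin": 0},
  {"grip": 85,"tx": 0,"ty": 0,"tz": -20,"spin": 0},
  {"grip": 85,"tx": 0,"ty": 0,"tz": -20,"spin": 0},
  {"grip": 85,"tx": 0,"ty": 0,"tz": 0,"spin": 0},
  {"grip": 85,"tx": 0,"ty": 0,"tz": 0,"spin": 0},
])

```text
clock: 3.18
tool_pos: [436.2, -46.2, 171.1]
orientation: [[-0.213, -0.977, -0.002], [-0.977, 0.213, -0.001], [0.001, 0.002, -1.0]]
contact_force: [0.3, 0.2, 1.2]
gripper_width: 85.2
finger_force: 0.0
```

```bash
python3 - <<'E'
from h import *
s=read_state();R=np.array(s["orientation"]);print(s["clock"],s["tool_pos"],np.arctan2(-R[1,1],-R[0,1]),R[2].round(4),np.round(s["joint_pos"],2),s["contact_force"])
im=eyes.camera("side"); draw(im,"side",TUB,np.load("fit.npz")["tub"])
cv2.imwrite("pics/s2.png",cv2.resize(im[120:300,220:500],None,fx=2.5,fy=2.5))
E
```

```text
3.1833 [436.20057118 -46.23671026 171.11492009] -0.2143445368851158 [ 0.0012  0.0015 -1.    ] [ 0.27  0.13 -0.52  0.   -0.93 -0.48] [0.25144014 0.2150679  1.22701178]
```

View pics/s2.png

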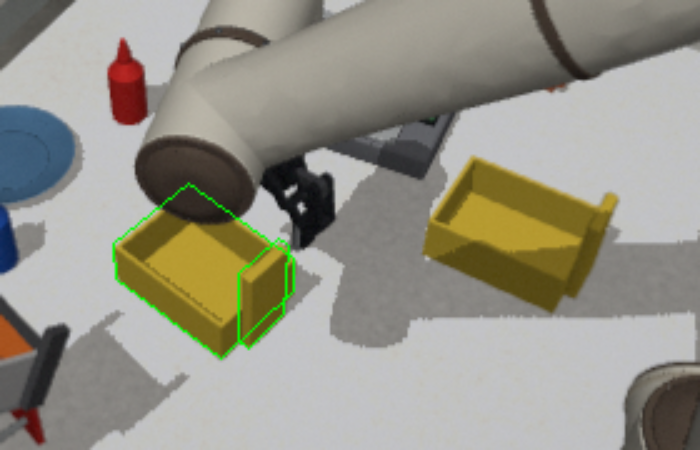

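The fingers straddle the tub's handle (crop 265,285), and the overlay matches to about 1–2 px. I'm going down and closing.

drive_tool([
  {"grip": 85,"tx": 0.3,"ty": 0.2,"tz": -20,"spin": 0},
  {"grip": 85,"tx": 0,"ty": 0,"tz": -20,"spin": 0},
  {"grip": 85,"tx": 0,"ty": 0,"tz": -20,"spin": 0},
  {"grip": 85,"tx": 0,"ty": 0,"tz": -20,"spin": 0},
  {"grip": 85,"tx": 0,"ty": 0,"tz": -11,"spin": 0},
  {"grip": 60,"tx": 0,"ty": 0,"tz": 0,"spin": 0},
  {"grip": 35,"tx": 0,"ty": 0,"tz": 0,"spin": 0},
  {"grip": 22,"tx": 0,"ty": 0,"tz": 0,"spin": 0},
  {"grip": 18,"tx": 0,"ty": 0,"tz": 0,"spin": 0},
  {"grip": 14,"tx": 0,"ty": 0,"tz": 0,"spin": 0},
  {"grip": 5,"tx": 0,"ty": 0,"tz": 0,"spin": 0},
  {"grip": 0,"tx": 0,"ty": 0,"tz": 0,"spin": 0},
])

```text
clock: 4.23
tool_pos: [437.4, -45.6, 81.2]
orientation: [[-0.212, -0.977, 0.002], [-0.977, 0.212, 0.0], [-0.001, -0.001, -1.0]]
contact_force: [-1.9, 1.8, 5.2]
gripper_width: 13.1
finger_force: 59.6
```

drive_tool([
  {"grip": 0,"tx": 0,"ty": 0,"tz": 0,"spin": 0},
  {"grip": 0,"tx": 0,"ty": 0,"tz": 0,"spin": 0},
  {"grip": 0,"tx": 0,"ty": 0,"tz": 0,"spin": 0},
  {"grip": 0,"tx": 0,"ty": 0,"tz": 0,"spin": 0},
])

```text
clock: 4.57
tool_pos: [437.4, -45.6, 81.2]
orientation: [[-0.212, -0.977, 0.001], [-0.977, 0.212, 0.0], [-0.0, -0.001, -1.0]]
contact_force: [-0.6, 1.9, 6.5]
gripper_width: 13.2
finger_force: 59.7
```

Gripped at 13 mm with 60 N. I'm lifting and drawing back a little, then checking the tub's attitude and where the blue bottle is.

drive_tool([
  {"grip": 0,"tx": 0,"ty": 0,"tz": 10,"spin": 0},
  {"grip": 0,"tx": 0,"ty": 0,"tz": 20,"spin": 0},
  {"grip": 0,"tx": 0,"ty": 0,"tz": 30,"spin": 0},
  {"grip": 0,"tx": -10,"ty": -10,"tz": 20,"spin": 0},
  {"grip": 0,"tx": -15,"ty": -10,"tz": 0,"spin": 0},
  {"grip": 0,"tx": 0,"ty": 0,"tz": 0,"spin": 0},
  {"grip": 0,"tx": 0,"ty": 0,"tz": 0,"spin": 0},
])

```text
clock: 5.15
tool_pos: [410.4, -66.1, 160.0]
orientation: [[-0.214, -0.977, -0.001], [-0.977, 0.214, 0.0], [-0.0, 0.001, -1.0]]
contact_force: [-0.6, -0.2, -2.5]
gripper_width: 13.5
finger_force: 58.9
```

```bash
python3 - <<'E'
from h import *
s=read_state();R=np.array(s["orientation"]);print(s["clock"],s["tool_pos"],np.arctan2(-R[1,1],-R[0,1]),np.round(s["joint_pos"],2),s["contact_force"],s["gripper_width"],s["wrist_torque"])
im=eyes.camera("side");top=eyes.camera("top")
T=s["tool_pos"];a=np.arctan2(-R[1,1],-R[0,1])
p=(T[0]+87*np.cos(a),T[1]+87*np.sin(a),a,T[2]-81.2)
r=spotter.find_in("top","glaze_blue")[0]["rect"];print("blue",at_z("top",[((r[0]+r[2])/2,(r[1]+r[3])/2)],62))
draw(im,"side",TUB,p)
cv2.imwrite("pics/s3.png",cv2.resize(im[120:300,180:460],None,fx=2.5,fy=2.5))
E
```

```text
5.15 [410.42991887 -66.11059288 160.01125931] -0.21567589152705646 [ 0.23  0.1  -0.58 -0.   -0.89 -0.45] [-0.62898226 -0.22097626 -2.50698002] 13.520159892293714 [0.02465356 0.08752488 0.03289034]
blue [[739.123162    19.21579394  62.        ]]
```

View pics/s3.png

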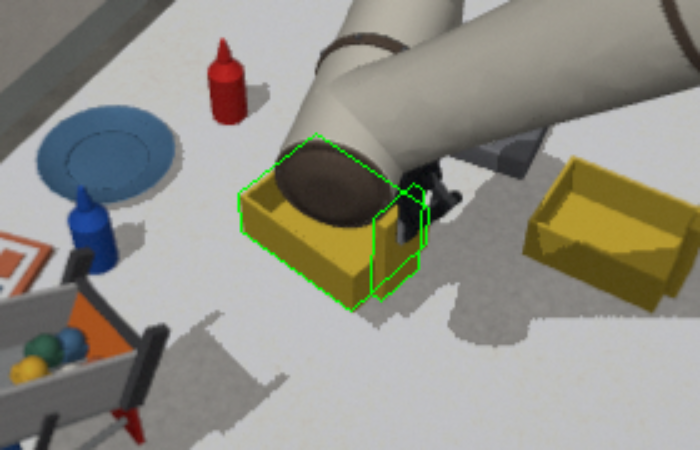

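The held tub (crop 330,230) is level and matches its model, and the blue bottle is far off at x=739. I'm turning it to face the push plate, stopping about 40 mm short.

drive_tool([
  {"grip": 0,"tx": 7.9,"ty": 5.9,"tz": 0,"spin": 0.1228},
  {"grip": 0,"tx": 7.9,"ty": 5.9,"tz": 0,"spin": 0.1228},
  {"grip": 0,"tx": 7.9,"ty": 5.9,"tz": 0,"spin": 0.1228},
  {"grip": 0,"tx": 7.9,"ty": 5.9,"tz": 0,"spin": 0.1228},
  {"grip": 0,"tx": 7.9,"ty": 5.9,"tz": 0,"spin": 0.1228},
  {"grip": 0,"tx": 7.9,"ty": 5.9,"tz": 0,"spin": 0.1228},
  {"grip": 0,"tx": 7.9,"ty": 5.9,"tz": 0,"spin": 0.1228},
  {"grip": 0,"tx": 7.9,"ty": 5.9,"tz": 0,"spin": 0.1228},
  {"grip": 0,"tx": 7.9,"ty": 5.9,"tz": 0,"spin": 0.1228},
  {"grip": 0,"tx": 7.9,"ty": 5.9,"tz": -3,"spin": 0.1228},
  {"grip": 0,"tx": 7.9,"ty": 5.9,"tz": -3,"spin": 0.1228},
  {"grip": 0,"tx": 7.9,"ty": 5.9,"tz": -3,"spin": 0.1228},
])

```text
clock: 6.3
tool_pos: [507.2, 5.7, 150.3]
orientation: [[0.954, -0.3, -0.001], [-0.3, -0.954, -0.001], [-0.001, 0.001, -1.0]]
contact_force: [0.4, -0.6, -1.7]
gripper_width: 13.2
finger_force: 58.8
```

drive_tool([
  {"grip": 0,"tx": 0,"ty": 0,"tz": 0,"spin": 0},
  {"grip": 0,"tx": 0,"ty": 0,"tz": 0,"spin": 0},
  {"grip": 0,"tx": 0,"ty": 0,"tz": 0,"spin": 0},
])

```text
clock: 6.55
tool_pos: [506.2, 5.0, 150.8]
orientation: [[0.951, -0.309, -0.001], [-0.309, -0.951, -0.0], [-0.001, 0.001, -1.0]]
contact_force: [-0.6, -0.0, -1.5]
gripper_width: 13.1
finger_force: 58.9
```

```bash
cat >> h.py <<'E'
def held():
    s=read_state();R=np.array(s["orientation"]);T=s["tool_pos"];a=np.arctan2(R[1,1],R[0,1])
    if abs(a)>np.pi/2+.3: a-=np.sign(a)*np.pi
    return s,(T[0]+87*np.cos(a),T[1]+87*np.sin(a),a,T[2]-81.2)
E
python3 - <<'E'
from h import *
s,p=held();print(s["clock"],s["tool_pos"],p,np.round(s["joint_pos"],2),s["contact_force"],s["gripper_width"])
print("local rim rel. lip", world(np.array([[80,0,60.]]),*p), )
D=(569,202,1.258)
d=world(np.array([[80,0,60.]]),*p)[0][:2]-D[:2]; u=np.array([np.cos(D[2]),np.sin(D[2])]); print("gap along",-d@u,"lateral",d@[-u[1],u[0]])
o=[]
for c,(x,y) in(("top",(150,60)),("side",(110,130))):
    im=eyes.camera(c); draw(im,c,TUB,p); draw(im,c,[box(0,.1,-45,45,80,145)],D); o.append(cv2.resize(im[y:y+200,x:x+160],None,fx=2.5,fy=2.5))
cv2.imwrite("pics/s4.png",np.hstack(o))
E
```

```text
6.55 [506.21981052   4.97029157 150.81542923] (np.float64(533.0944333860227), np.float64(87.71541013035498), np.float64(1.2567561722124796), np.float64(69.61542922905402)) [ 0.33  0.26 -0.39 -0.   -0.92  0.93] [-0.59927562 -0.04633777 -1.52845989] 13.051171886835727
local rim rel. lip [[557.80673027 163.80287547 129.61542923]]
gap along 39.78807625527323 lateral -1.1039008418700293
```

View pics/s4.png

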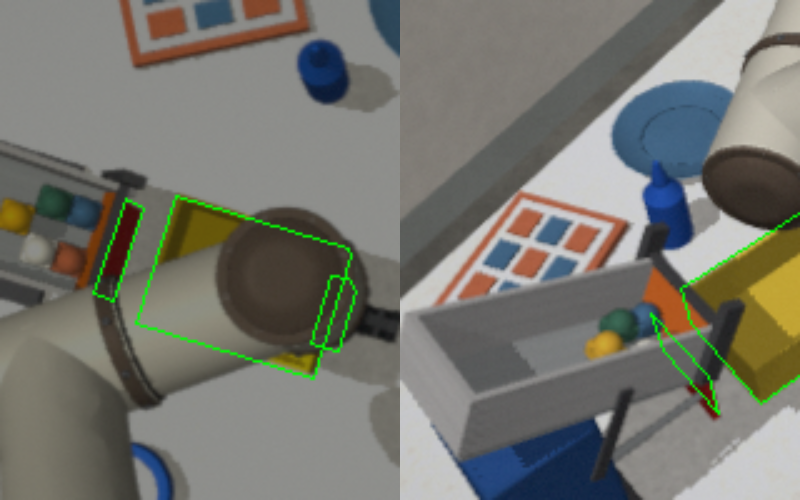

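The tub is aligned with the plate: gap about 40 mm, lateral offset 1 mm, rim at 130 mm. I'm approaching to contact, staying below the release travel.

drive_tool([
  {"grip": 0,"tx": 3.1,"ty": 9.5,"tz": 0,"spin": 0},
  {"grip": 0,"tx": 3.1,"ty": 9.5,"tz": 0,"spin": 0},
  {"grip": 0,"tx": 3.1,"ty": 9.5,"tz": 0,"spin": 0},
  {"grip": 0,"tx": 1.5,"ty": 4.8,"tz": 0,"spin": 0},
  {"grip": 0,"tx": 1.5,"ty": 4.8,"tz": 0,"spin": 0},
  {"grip": 0,"tx": 1.5,"ty": 4.8,"tz": 0,"spin": 0},
  {"grip": 0,"tx": 1.5,"ty": 4.8,"tz": 0,"spin": 0},
  {"grip": 0,"tx": 0,"ty": 0,"tz": 0,"spin": 0},
])

```text
clock: 7.32
tool_pos: [522.0, 53.3, 151.2]
orientation: [[0.952, -0.306, -0.0], [-0.306, -0.952, -0.0], [-0.0, 0.0, -1.0]]
contact_force: [-0.9, -1.4, -2.3]
gripper_width: 13.1
finger_force: 58.9
```

drive_tool([
  {"grip": 0,"tx": 1.5,"ty": 4.8,"tz": 0,"spin": 0},
  {"grip": 0,"tx": 0,"ty": 0,"tz": 0,"spin": 0},
  {"grip": 0,"tx": 0,"ty": 0,"tz": 0,"spin": 0},
])

```text
clock: 7.57
tool_pos: [523.3, 57.8, 151.1]
orientation: [[0.952, -0.307, -0.0], [-0.307, -0.952, 0.0], [-0.0, -0.0, -1.0]]
contact_force: [-0.7, -1.2, -2.9]
gripper_width: 13.5
finger_force: 58.9
```

drive_tool([
  {"grip": 0,"tx": 2.3,"ty": 7.1,"tz": 0,"spin": 0},
  {"grip": 0,"tx": 2.3,"ty": 7.1,"tz": 0,"spin": 0},
  {"grip": 0,"tx": 2.3,"ty": 7.1,"tz": 0,"spin": 0},
  {"grip": 0,"tx": 0,"ty": 0,"tz": 0,"spin": 0},
  {"grip": 0,"tx": 0,"ty": 0,"tz": 0,"spin": 0},
])

```text
clock: 7.98
tool_pos: [529.3, 78.6, 150.3]
orientation: [[0.952, -0.306, -0.003], [-0.306, -0.952, -0.002], [-0.002, 0.003, -1.0]]
contact_force: [-0.3, -5.3, -4.7]
gripper_width: 13.3
finger_force: 63.3
```

```bash
python3 - <<'E'
from h import *
s,p=held();print(s["clock"],s["tool_pos"],p,s["contact_force"],s["wrist_torque"])
o=[]
for c,(x,y) in(("top",(80,60)),("side",(110,170))):
    im=eyes.camera(c); o.append(cv2.resize(im[y:y+160,x:x+160],None,fx=2.5,fy=2.5))
cv2.imwrite("pics/s5.png",np.hstack(o))
E
```

```text
7.9833 [529.34182158  78.60688242 150.32051759] (np.float64(555.9933829487725), np.float64(161.42411659596482), np.float64(1.2594507626010558), np.float64(69.12051759048417)) [-0.32040138 -5.31278837 -4.67014639] [-1.99760293  0.34000606  0.00850186]
```

View pics/s5.png

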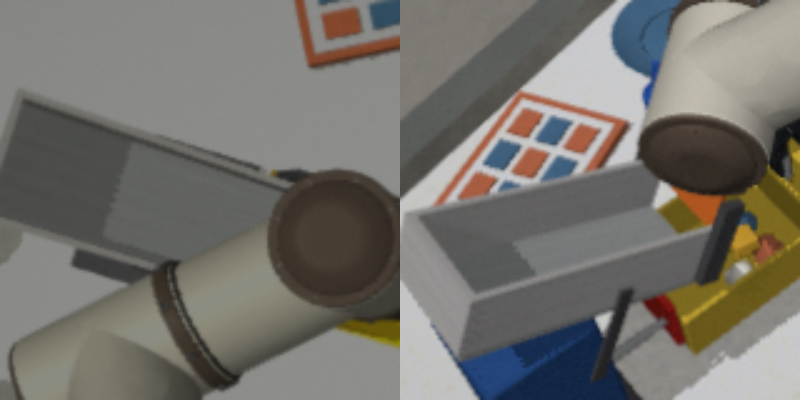

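The gate is up and the chute looks empty. Stones show inside the tub at crop (735,270), (768,248) and (745,235). I'll hold a little over a second, then check for all five.

drive_tool([
  {"grip": 0,"tx": 0,"ty": 0,"tz": 0,"spin": 0},
  {"grip": 0,"tx": 0,"ty": 0,"tz": 0,"spin": 0},
  {"grip": 0,"tx": 0,"ty": 0,"tz": 0,"spin": 0},
  {"grip": 0,"tx": 0,"ty": 0,"tz": 0,"spin": 0},
  {"grip": 0,"tx": 0,"ty": 0,"tz": 0,"spin": 0},
  {"grip": 0,"tx": 0,"ty": 0,"tz": 0,"spin": 0},
  {"grip": 0,"tx": 0,"ty": 0,"tz": 0,"spin": 0},
  {"grip": 0,"tx": 0,"ty": 0,"tz": 0,"spin": 0},
  {"grip": 0,"tx": 0,"ty": 0,"tz": 0,"spin": 0},
  {"grip": 0,"tx": 0,"ty": 0,"tz": 0,"spin": 0},
  {"grip": 0,"tx": 0,"ty": 0,"tz": 0,"spin": 0},
  {"grip": 0,"tx": 0,"ty": 0,"tz": 0,"spin": 0},
])

```text
clock: 9.08
tool_pos: [530.2, 78.8, 151.3]
orientation: [[0.952, -0.307, -0.0], [-0.307, -0.952, 0.0], [-0.0, 0.0, -1.0]]
contact_force: [-2.6, -2.9, -6.7]
gripper_width: 13.0
finger_force: 63.3
```

drive_tool([
  {"grip": 0,"tx": 0,"ty": 0,"tz": 0,"spin": 0},
  {"grip": 0,"tx": 0,"ty": 0,"tz": 0,"spin": 0},
  {"grip": 0,"tx": 0,"ty": 0,"tz": 0,"spin": 0},
  {"grip": 0,"tx": 0,"ty": 0,"tz": 0,"spin": 0},
  {"grip": 0,"tx": 0,"ty": 0,"tz": 0,"spin": 0},
  {"grip": 0,"tx": 0,"ty": 0,"tz": 0,"spin": 0},
])

```text
clock: 9.58
tool_pos: [530.3, 78.8, 151.3]
orientation: [[0.952, -0.307, -0.0], [-0.307, -0.952, -0.0], [-0.0, 0.0, -1.0]]
contact_force: [-1.6, -3.2, -5.9]
gripper_width: 13.3
finger_force: 63.3
```

```bash
python3 - <<'E'
from h import *
s,p=held();print(s["clock"],s["tool_pos"],s["contact_force"])
im=eyes.camera("side")
for i in range(5):
    for r in spotter.find_in("side",f"stone{i}"): print(i,round(r["p"],2),np.round(r["rect"]).tolist())
cv2.imwrite("pics/s6.png",cv2.resize(im[200:320,200:320],None,fx=4.5,fy=4.5,interpolation=cv2.INTER_CUBIC))
E
```

```text
9.5833 [530.28069454  78.84039001 151.30752912] [-1.59585143 -3.21743419 -5.92309693]
0 0.43 [241.0, 259.0, 255.0, 275.0]
0 0.41 [251.0, 261.0, 262.0, 272.0]
0 0.39 [250.0, 256.0, 251.0, 263.0]
0 0.21 [209.0, 289.0, 220.0, 308.0]
1 0.43 [241.0, 259.0, 255.0, 275.0]
1 0.41 [251.0, 261.0, 262.0, 272.0]
1 0.39 [250.0, 256.0, 251.0, 263.0]
1 0.21 [209.0, 289.0, 220.0, 308.0]
2 0.43 [241.0, 259.0, 255.0, 275.0]
2 0.41 [251.0, 261.0, 262.0, 272.0]
2 0.39 [250.0, 256.0, 251.0, 263.0]
2 0.21 [209.0, 289.0, 220.0, 308.0]
3 0.43 [241.0, 259.0, 255.0, 275.0]
3 0.41 [251.0, 261.0, 262.0, 272.0]
3 0.39 [250.0, 256.0, 251.0, 263.0]
3 0.21 [209.0, 289.0, 220.0, 308.0]
4 0.43 [241.0, 259.0, 255.0, 275.0]
4 0.41 [251.0, 261.0, 262.0, 272.0]
4 0.39 [250.0, 256.0, 251.0, 263.0]
4 0.21 [209.0, 289.0, 220.0, 308.0]
```

My picture allowance is used up, so from here I rely on numbers. I hold a little longer to pass 2 s, then draw back smoothly.

drive_tool([
  {"grip": 0,"tx": 0,"ty": 0,"tz": 0,"spin": 0},
  {"grip": 0,"tx": 0,"ty": 0,"tz": 0,"spin": 0},
  {"grip": 0,"tx": 0,"ty": 0,"tz": 0,"spin": 0},
  {"grip": 0,"tx": 0,"ty": 0,"tz": 0,"spin": 0},
  {"grip": 0,"tx": 0,"ty": 0,"tz": 0,"spin": 0},
  {"grip": 0,"tx": 0,"ty": 0,"tz": 0,"spin": 0},
  {"grip": 0,"tx": -1,"ty": -3,"tz": 0,"spin": 0},
  {"grip": 0,"tx": -2,"ty": -6,"tz": 0,"spin": 0},
  {"grip": 0,"tx": -3,"ty": -9,"tz": 0,"spin": 0},
  {"grip": 0,"tx": -3,"ty": -10,"tz": 0,"spin": 0},
  {"grip": 0,"tx": -3,"ty": -10,"tz": 0,"spin": 0},
  {"grip": 0,"tx": -3,"ty": -10,"tz": 0,"spin": 0},
])

```text
clock: 10.88
tool_pos: [516.3, 30.4, 152.1]
orientation: [[0.952, -0.307, 0.004], [-0.307, -0.952, 0.002], [0.003, -0.003, -1.0]]
contact_force: [-0.1, 0.6, -4.8]
gripper_width: 13.2
finger_force: 63.5
```

drive_tool([
  {"grip": 0,"tx": -3,"ty": -10,"tz": 0,"spin": 0},
  {"grip": 0,"tx": -3,"ty": -10,"tz": 0,"spin": 0},
  {"grip": 0,"tx": -3,"ty": -10,"tz": 0,"spin": 0},
  {"grip": 0,"tx": -3,"ty": -9,"tz": 0,"spin": 0},
  {"grip": 0,"tx": -2,"ty": -6,"tz": 0,"spin": 0},
  {"grip": 0,"tx": 0,"ty": 0,"tz": 0,"spin": 0},
])

```text
clock: 11.38
tool_pos: [500.7, -15.4, 151.3]
orientation: [[0.951, -0.308, -0.0], [-0.308, -0.951, -0.0], [-0.0, 0.0, -1.0]]
contact_force: [0.6, 0.8, -4.9]
gripper_width: 13.3
finger_force: 63.5
```

```bash
cat > stones.py <<'E'
from h import *
D=(569,202,1.258)
def run(p,ims):
    for c,im in ims.items():
        ch=sil(c,CH,D)>.5; tb=sil(c,[TUB[0]],p)>.5
        hsv=cv2.cvtColor(im,cv2.COLOR_BGR2HSV).astype(int); H,S,V=hsv[...,0],hsv[...,1],hsv[...,2]
        cl=dict(blue=(H>95)&(H<125)&(S>80),green=(H>65)&(H<95)&(S>60),terra=(H<14)&(S>90)&(V>60),yel=(H>=17)&(H<32)&(S>120),white=(S<45)&(V>120))
        for n,m in cl.items():
            for w,a in(("chute",ch&~tb),("tub",tb)):
                k=m&a
                if k.sum(): print(c,n,w,k.sum(),np.argwhere(k).mean(0)[::-1].round().tolist())
    for c in ims:
        print(c,[(round(r["p"],2),np.round(r["rect"]).astype(int).tolist()) for r in spotter.find_in(c,"stone0")])
E
python3 - <<'E'
from stones import *
s,p=held();print(s["clock"],s["tool_pos"],np.round(p,3),s["contact_force"])
run(p,{c:eyes.camera(c) for c in("top","side")})
for c in("top","side"): print(c,"push_plate",[(round(r["p"],2),np.round(r["rect"]).tolist()) for r in spotter.find_in(c,"push_plate")])
E
```

```text
11.3833 [500.73181923 -15.36222193 151.32162851] [527.525  67.409   1.258  70.122] [ 0.63195441  0.8343086  -4.85144742]
top terra chute 278 [190.0, 157.0]
top yel tub 660 [243.0, 160.0]
top white chute 80 [116.0, 104.0]
top white tub 1012 [237.0, 186.0]
side blue chute 20 [160.0, 249.0]
side blue tub 69 [276.0, 235.0]
side green tub 98 [264.0, 247.0]
side terra chute 428 [213.0, 252.0]
side terra tub 68 [286.0, 246.0]
side yel tub 3101 [272.0, 245.0]
side white chute 2178 [155.0, 271.0]
side white tub 71 [286.0, 249.0]
top []
side [(0.65, [271, 237, 282, 252]), (0.62, [272, 230, 281, 242]), (0.54, [257, 244, 270, 255]), (0.51, [109, 217, 246, 389])]
top push_plate [(0.54, [191.0, 141.0, 210.0, 180.0])]
side push_plate [(0.44, [213.0, 286.0, 235.0, 303.0])]
```

The gate is shut and the plate is back at its rest rectangle. The chute shows no stone colours, and blue, green, terracotta and white all show in the tub; the yellow stone can't be told from the yellow tub by colour. I'm carrying it to the scale at (529,-421.5), yaw 0.095.

drive_tool([
  {"grip": 0,"tx": -2.4,"ty": -5,"tz": 5,"spin": -0.0485},
  {"grip": 0,"tx": -2.4,"ty": -12,"tz": 5,"spin": -0.0485},
  {"grip": 0,"tx": -2.4,"ty": -18,"tz": 5,"spin": -0.0485},
  {"grip": 0,"tx": -2.4,"ty": -20,"tz": 5,"spin": -0.0485},
  {"grip": 0,"tx": -2.4,"ty": -20,"tz": 5,"spin": -0.0485},
  {"grip": 0,"tx": -2.4,"ty": -20,"tz": 5,"spin": -0.0485},
  {"grip": 0,"tx": -2.4,"ty": -20,"tz": 5,"spin": -0.0485},
  {"grip": 0,"tx": -2.4,"ty": -20,"tz": 5,"spin": -0.0485},
  {"grip": 0,"tx": -2.4,"ty": -20,"tz": 0,"spin": -0.0485},
  {"grip": 0,"tx": -2.4,"ty": -20,"tz": 0,"spin": -0.0485},
  {"grip": 0,"tx": -2.4,"ty": -20,"tz": 0,"spin": -0.0485},
  {"grip": 0,"tx": -2.4,"ty": -20,"tz": 0,"spin": -0.0485},
])

```text
clock: 12.68
tool_pos: [472.5, -229.7, 191.2]
orientation: [[0.625, -0.78, -0.0], [-0.78, -0.625, 0.0], [-0.0, 0.0, -1.0]]
contact_force: [0.4, 0.5, -4.1]
gripper_width: 13.1
finger_force: 63.5
```

drive_tool([
  {"grip": 0,"tx": -2.5,"ty": -20,"tz": 0,"spin": -0.0484},
  {"grip": 0,"tx": -2.5,"ty": -20,"tz": 0,"spin": -0.0484},
  {"grip": 0,"tx": -2.5,"ty": -20,"tz": 0,"spin": -0.0484},
  {"grip": 0,"tx": -2.5,"ty": -20,"tz": 0,"spin": -0.0484},
  {"grip": 0,"tx": -2.5,"ty": -20,"tz": 0,"spin": -0.0484},
  {"grip": 0,"tx": -2.5,"ty": -20,"tz": 0,"spin": -0.0484},
  {"grip": 0,"tx": -2.5,"ty": -20,"tz": 0,"spin": -0.0484},
  {"grip": 0,"tx": -2.5,"ty": -20,"tz": 0,"spin": -0.0484},
  {"grip": 0,"tx": -2.5,"ty": -18,"tz": 0,"spin": -0.0484},
  {"grip": 0,"tx": -2.5,"ty": -12,"tz": 0,"spin": -0.0484},
  {"grip": 0,"tx": -2.5,"ty": -6,"tz": 0,"spin": -0.0484},
  {"grip": 0,"tx": -2,"ty": -3.4,"tz": 0,"spin": -0.0484},
])

```text
clock: 13.68
tool_pos: [442.9, -429.2, 190.4]
orientation: [[0.093, -0.996, -0.001], [-0.996, -0.093, 0.001], [-0.001, 0.001, -1.0]]
contact_force: [0.4, -0.9, -4.3]
gripper_width: 13.3
finger_force: 63.5
```

drive_tool([
  {"grip": 0,"tx": 0,"ty": 0,"tz": 0,"spin": 0},
  {"grip": 0,"tx": 0,"ty": 0,"tz": 0,"spin": 0},
  {"grip": 0,"tx": 0,"ty": 0,"tz": 0,"spin": 0},
])

```text
clock: 13.93
tool_pos: [443.2, -428.1, 191.0]
orientation: [[0.098, -0.995, -0.0], [-0.995, -0.098, 0.001], [-0.001, 0.0, -1.0]]
contact_force: [-0.5, -0.2, -5.0]
gripper_width: 13.3
finger_force: 63.5
```

```bash
python3 - <<'E'
from stones import *
s,p=held();print(s["clock"],s["tool_pos"],np.round(p,3),s["contact_force"],np.round(s["joint_pos"],2))
ims={c:eyes.camera(c) for c in("top","side")}
run(p,ims)
for c in ims:
    # held tub fit in each view, at its known height
    for r in spotter.masks_of(c,"tub"): print(c,"tub",round(r["p"],2),np.round(r["rect"]).tolist())
    q=np.vstack([proj(c,world(P,*p)) for P in TUB]); print("model rect",q.min(0).round(),q.max(0).round())
E
```

```text
13.9333 [ 443.20866221 -428.05024266  191.01398588] [ 5.29791e+02 -4.19540e+02  9.80000e-02  1.09814e+02] [-0.51825195 -0.20661792 -4.95157006] [-0.51  0.4  -0.07 -0.   -1.1   0.6 ]
top terra chute 248 [189.0, 157.0]
top yel tub 428 [488.0, 160.0]
top white chute 61 [117.0, 104.0]
top white tub 2066 [471.0, 166.0]
side blue chute 21 [159.0, 251.0]
side blue tub 55 [370.0, 126.0]
side green tub 45 [357.0, 124.0]
side terra chute 429 [213.0, 252.0]
side terra tub 5 [368.0, 131.0]
side yel tub 2090 [358.0, 125.0]
side white chute 1320 [137.0, 275.0]
side white tub 37 [349.0, 111.0]
top []
side [(0.57, [354, 121, 363, 129]), (0.48, [358, 123, 368, 131])]
top tub 0.88 [467.0, 132.0, 504.0, 214.0]
model rect [441. 132.] [511. 216.]
side tub 0.89 [331.0, 102.0, 394.0, 151.0]
side tub 0.74 [391.0, 184.0, 425.0, 237.0]
model rect [327.  99.] [395. 151.]
```

The held tub is over the pan, within 2 mm of plan. I correct that and go down to about 6 mm above the pan.

drive_tool([
  {"grip": 0,"tx": -0.8,"ty": -2,"tz": -8,"spin": 0},
  {"grip": 0,"tx": 0,"ty": 0,"tz": -12,"spin": 0},
  {"grip": 0,"tx": 0,"ty": 0,"tz": -12,"spin": 0},
  {"grip": 0,"tx": 0,"ty": 0,"tz": -12,"spin": 0},
  {"grip": 0,"tx": 0,"ty": 0,"tz": -8,"spin": 0},
  {"grip": 0,"tx": 0,"ty": 0,"tz": -4,"spin": 0},
  {"grip": 0,"tx": 0,"ty": 0,"tz": -2,"spin": 0},
  {"grip": 0,"tx": 0,"ty": 0,"tz": 0,"spin": 0},
  {"grip": 0,"tx": 0,"ty": 0,"tz": 0,"spin": 0},
])

```text
clock: 14.98
tool_pos: [442.6, -430.9, 133.9]
orientation: [[0.096, -0.995, 0.001], [-0.995, -0.096, -0.001], [0.001, -0.001, -1.0]]
contact_force: [-0.2, 1.2, -4.2]
gripper_width: 13.2
finger_force: 63.5
```

drive_tool([
  {"grip": 0,"tx": 0,"ty": 0,"tz": -1.5,"spin": 0},
  {"grip": 0,"tx": 0,"ty": 0,"tz": -1.5,"spin": 0},
  {"grip": 0,"tx": 0,"ty": 0,"tz": -1,"spin": 0},
  {"grip": 0,"tx": 0,"ty": 0,"tz": -1,"spin": 0},
  {"grip": 0,"tx": 0,"ty": 0,"tz": 0,"spin": 0},
])

```text
clock: 15.4
tool_pos: [442.1, -430.5, 128.1]
orientation: [[0.096, -0.995, -0.0], [-0.995, -0.096, 0.0], [-0.0, 0.0, -1.0]]
contact_force: [0.0, -0.2, -5.1]
gripper_width: 13.3
finger_force: 63.5
```

drive_tool([
  {"grip": 0,"tx": 0,"ty": 0,"tz": -0.7,"spin": 0},
  {"grip": 0,"tx": 0,"ty": 0,"tz": -0.7,"spin": 0},
  {"grip": 0,"tx": 0,"ty": 0,"tz": 0,"spin": 0},
])

```text
clock: 15.65
tool_pos: [442.3, -430.7, 127.1]
orientation: [[0.096, -0.995, 0.0], [-0.995, -0.096, -0.0], [0.0, -0.0, -1.0]]
contact_force: [-0.1, 0.3, -3.7]
gripper_width: 13.1
finger_force: 63.6
```

drive_tool([
  {"grip": 0,"tx": 0,"ty": 0.7,"tz": -0.5,"spin": 0},
  {"grip": 0,"tx": 0,"ty": 0,"tz": -0.5,"spin": 0},
  {"grip": 0,"tx": 0,"ty": 0,"tz": 0,"spin": 0},
  {"grip": 0,"tx": 0,"ty": 0,"tz": 0,"spin": 0},
])

```text
clock: 15.98
tool_pos: [442.5, -430.3, 126.7]
orientation: [[0.096, -0.995, 0.001], [-0.995, -0.096, -0.001], [0.001, -0.001, -1.0]]
contact_force: [-0.5, -0.6, 0.0]
gripper_width: 13.4
finger_force: 64.2
```

drive_tool([
  {"grip": 0,"tx": 0,"ty": 0,"tz": -0.5,"spin": 0},
  {"grip": 0,"tx": 0,"ty": 0,"tz": 0,"spin": 0},
  {"grip": 0,"tx": 0,"ty": 0,"tz": 0,"spin": 0},
])

```text
clock: 16.23
tool_pos: [442.5, -430.4, 126.6]
orientation: [[0.096, -0.995, 0.001], [-0.995, -0.096, -0.001], [0.002, -0.001, -1.0]]
contact_force: [-1.8, -1.5, 5.2]
gripper_width: 13.1
finger_force: 64.8
```

The tub is seated on the pan. I open gently, then retreat straight up.

drive_tool([
  {"grip": 0,"tx": 0,"ty": 0,"tz": 0.5,"spin": 0},
  {"grip": 14,"tx": 0,"ty": 0,"tz": 0,"spin": 0},
  {"grip": 18,"tx": 0,"ty": 0,"tz": 0,"spin": 0},
  {"grip": 24,"tx": 0,"ty": 0,"tz": 0,"spin": 0},
  {"grip": 34,"tx": 0,"ty": 0,"tz": 0,"spin": 0},
  {"grip": 45,"tx": 0,"ty": 0,"tz": 0,"spin": 0},
  {"grip": 50,"tx": 0,"ty": 0,"tz": 0,"spin": 0},
  {"grip": 50,"tx": 0,"ty": 0,"tz": 0,"spin": 0},
  {"grip": 50,"tx": 0,"ty": 0,"tz": 0,"spin": 0},
])

```text
clock: 16.98
tool_pos: [442.3, -429.8, 125.9]
orientation: [[0.096, -0.995, 0.0], [-0.995, -0.096, 0.0], [-0.0, -0.0, -1.0]]
contact_force: [0.1, 0.3, -0.5]
gripper_width: 49.9
finger_force: 0.0
```

drive_tool([
  {"grip": 50,"tx": 0,"ty": 0,"tz": 5,"spin": 0},
  {"grip": 50,"tx": 0,"ty": 0,"tz": 15,"spin": 0},
  {"grip": 50,"tx": 0,"ty": 0,"tz": 25,"spin": 0},
  {"grip": 50,"tx": 0,"ty": 0,"tz": 30,"spin": 0},
  {"grip": 50,"tx": 0,"ty": 0,"tz": 30,"spin": 0},
  {"grip": 50,"tx": -10,"ty": 30,"tz": 10,"spin": 0},
  {"grip": 50,"tx": -10,"ty": 38,"tz": 0,"spin": 0},
  {"grip": 50,"tx": -10,"ty": 38,"tz": 0,"spin": 0},
  {"grip": 50,"tx": -10,"ty": 38,"tz": 0,"spin": 0},
  {"grip": 50,"tx": -10,"ty": 38,"tz": 0,"spin": 0},
  {"grip": 50,"tx": -10,"ty": 38,"tz": 0,"spin": 0},
  {"grip": 50,"tx": 0,"ty": 30,"tz": 0,"spin": 0},
])

```text
clock: 17.98
tool_pos: [380.0, -178.0, 241.5]
orientation: [[0.096, -0.995, 0.001], [-0.995, -0.096, 0.001], [-0.0, -0.001, -1.0]]
contact_force: [0.6, 0.1, -0.1]
gripper_width: 49.8
finger_force: 0.0
```

drive_tool([
  {"grip": 50,"tx": 0,"ty": 38,"tz": 0,"spin": 0},
  {"grip": 50,"tx": 0,"ty": 38,"tz": 0,"spin": 0},
  {"grip": 50,"tx": 0,"ty": 20,"tz": 0,"spin": 0},
  {"grip": 50,"tx": 0,"ty": 0,"tz": 0,"spin": 0},
  {"grip": 50,"tx": 0,"ty": 0,"tz": 0,"spin": 0},
  {"grip": 50,"tx": 0,"ty": 0,"tz": 0,"spin": 0},
])

```text
clock: 18.48
tool_pos: [382.3, -84.0, 241.3]
orientation: [[0.097, -0.995, 0.001], [-0.995, -0.097, -0.0], [0.0, -0.001, -1.0]]
contact_force: [-0.1, -0.3, -0.0]
gripper_width: 50.2
finger_force: 0.0
```

```bash
python3 - <<'E'
from stones import *
s,_=held();print(s["clock"],s["tool_pos"],s["contact_force"])
ims={c:eyes.camera(c) for c in("top","side")}
P45=[b+[0,0,45] for b in TUB]
mm={}
for c,pt in(("top",(465,180)),("side",(360,150))):
    for r in spotter.masks_of(c,"tub"):
        R=r["rect"]
        if R[0]<pt[0]<R[2] and R[1]<pt[1]<R[3] and c not in mm: mm[c]=r["region"].astype(float)
p,f=fit(mm,P45,(529,-421.5,.096)); print("tub",np.round(p,3),f)
for c in mm:
    p1,f1=fit({c:mm[c]},P45,(529,-421.5,.096)); print(c,np.round(p1,3),round(f1,3))
for c in ims:
    for q in("scale","glaze_red","glaze_blue","tape"): print(c,q,[np.round(r["rect"]).astype(int).tolist() for r in spotter.find_in(c,q)][:2])
run((p[0],p[1],p[2],45),ims)
o=cv2.imread("pics/top0.png"); d=np.abs(o.astype(int)-ims["top"]).max(2)>45
n,l,st,ce=cv2.connectedComponentsWithStats(d.astype(np.uint8))
print("changes",[(st[i].tolist()) for i in range(1,n) if st[i][4]>20])
E
```

```text
18.4833 [382.29771829 -84.02046834 241.26003533] [-0.09573646 -0.29257468 -0.02443747]
tub [ 5.31036e+02 -4.22984e+02  9.00000e-02] 0.1644029368451163
top [ 5.31036e+02 -4.22984e+02  9.00000e-02] 0.164
top scale [[418, 130, 515, 239]]
top glaze_red [[383, 70, 403, 98]]
top glaze_blue [[271, 77, 290, 104]]
top tape [[177, 234, 217, 258]]
side scale [[349, 151, 410, 193], [262, 136, 278, 170]]
side glaze_red [[261, 135, 276, 172]]
side glaze_blue [[210, 197, 228, 230]]
side tape [[280, 327, 324, 374], [211, 285, 234, 306]]
top blue tub 91 [478.0, 186.0]
top green tub 85 [473.0, 171.0]
top terra chute 284 [190.0, 157.0]
top terra tub 96 [458.0, 189.0]
top yel tub 3578 [470.0, 173.0]
top white chute 82 [116.0, 104.0]
top white tub 50 [456.0, 174.0]
side blue chute 21 [159.0, 251.0]
side blue tub 13 [368.0, 161.0]
side green tub 4 [370.0, 161.0]
side terra chute 427 [213.0, 252.0]
side yel tub 24 [377.0, 156.0]
side white chute 1270 [136.0, 275.0]
side white tub 1307 [358.0, 133.0]
top [(0.55, [471, 179, 483, 195])]
side []
changes [[149, 134, 42, 20, 478], [437, 137, 66, 80, 4253], [223, 143, 135, 238, 9333], [170, 157, 14, 14, 139], [161, 249, 59, 57, 655], [0, 331, 16, 16, 184], [0, 350, 9, 5, 29], [257, 376, 28, 13, 105], [264, 391, 35, 9, 121], [319, 392, 7, 8, 32]]
```

```bash
python3 - <<'E'
from h import *
for c in("top","side"):
    im=eyes.camera(c);h=cv2.cvtColor(im,cv2.COLOR_BGR2HSV);m=cv2.inRange(h,(17,120,40),(32,255,255))
    n,l,st,ce=cv2.connectedComponentsWithStats(m); print(c,[st[i].tolist() for i in range(1,n) if st[i][4]>8])
    if c=="top":
        g=h[150:215,440:500]; V=g[...,2].astype(int);print(V[10:56:2,4:52:2])
        hs=g[...,0].astype(int); print("hue"); print(np.where(g[...,1]>90,hs,-1)[10:56:2,4:52:2])
E
```

```text
top [[633, 10, 7, 7, 14], [622, 15, 9, 8, 19], [624, 23, 8, 5, 13], [613, 24, 10, 4, 15], [622, 57, 14, 9, 30], [615, 65, 9, 4, 15], [624, 67, 9, 7, 13], [634, 74, 6, 8, 16], [620, 76, 15, 7, 25], [618, 83, 4, 5, 11], [612, 85, 7, 7, 16], [609, 102, 6, 4, 9], [437, 137, 66, 79, 3853], [132, 236, 39, 8, 206], [385, 260, 53, 83, 4020], [19, 356, 12, 10, 23], [4, 369, 9, 6, 13]]
[[104 129 102 103 102 127 141 141 141 140 141 141 140 141 140 142 140 141
  140 141 140 123  74  72]
 [ 96 130 102 102 101 125 141 142 141 141 140 141 141 141 141 141 141 141
  142 139 140 136  73  72]
 [ 88 137 105 100 103 126 141 141 141 142 141 140 142 141 135 135 133 135
  140 141 140 138  84  71]
 [ 80 137 108 100 103 125 142 141 142 141 141 136  81  77  60  63  62  70
  131 141 142 140  85  71]
 [ 78 131 112 101 101 126 138 139 141 141 142 112  58  59  65  71  69  62
  128 140 141 139  90  73]
 [ 76 125 103  94  92 116 122 135 139 141 141 135  51  58  70  79  72  63
   97 141 140 141  99  71]
 [ 75 123 101  86 114 140 137 119 122 141 142 137  55  54  66  72  70  62
   94 140 141 142 107  71]
 [ 72 116 109 
[... 3306 characters left out ...]
  26  25  26  26]
 [ 25  24  26  26  25  17   9  10  16  24  25  25  26  26  26  26  26  26
   26  26  25  26  26  26]
 [ 25  25  25  26  25  25  24  25  25  26  26  26  26  26  26  26  25  26
   26  25  26  26  26  26]
 [ 24  25  25  26  25  25  25  26  26  26  26  26  25  26  26  26  26  26
   26  26  26  26  26  26]
 [ 24  24  25  26  25  25  25  25  26  26  26  26  26  26  26  26  25  26
   26  26  26  26  26  26]
 [ 25  25  25  26  25  25  25  25  26  26  26  26  26  26  26  26  26  26
   26  26  25  26  26  25]
 [ 23  25  25  26  26  25  25  26  26  26  26  26  25  26  26  26  26  26
   26  26  26  26  26  25]]
side [[375, 153, 12, 9, 67], [389, 183, 78, 62, 2864], [23, 321, 4, 5, 13]]
```

The hue map shows all five stones in the tub: white, green, yellow (hue 22, in the middle), blue and terracotta. The tub sits on the pan's middle, so I'm handing in.

```bash
python3 -c "
from h import *
print(job.finish_job(), read_state()['clock'])"
```

```text
the job is handed in; nothing more can be done
the job is handed in; nothing more can be done
```

The tub is upright on the scale pan, within about 2 mm of its middle by my measurements, with all five stones in it; the gate is shut, and the bottles and tape roll are where they were. I handed in at about 19 s on the robot's clock, and it gave no verdict.

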